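# Set up the draining easel and stand the gel cassette on it

### The job

Swing the red-barred back brace of the white draining easel up and back until it clicks into its end detent and stays there, without forcing it hard against the stop; where the detent lies differs each time, so feel for it. Then take the blue-edged gel cassette from the rack and slide it fully down into the easel's blue groove, so that it leans back against the brace; let go of it. Do not knock the grey-edged cassette, the bottle or the yellow box out of place.

Things in the scene. Friction and masses are not known exactly. Their poses are not given: they have to be found in the camera images.
- brace (a joint): Angle of the easel's back brace, rad. 0 = folded: arms point to the stand's front (-x), 15 deg above level; grows as it swings up and back (about the stand's +y). Stays where left. Detent: hidden setting, 1.66 to 1.92 (arms lean 20 to 35 deg back). From 0.21 to 0.06 before it a sprung catch pushes back (peak 13 N at the bar); then the brace snaps home onto a hard stop.
- brace_hinge (a point): Point on the brace's hinge axis, midway between its arms. Axes of the stand: x to the stand's back, y along the hinge, z up. 41 mm above the table.
- brace_bar (a point): Centre of the red cross bar of the brace: a round bar 10 mm thick, along the stand's y, 120 mm long between two 8 mm steel arms; 80 mm from the hinge axis. Turns with the brace.
- stand: The white easel, fixed to the bench. Origin under its centre at bench height; front is -x, back +x, y along groove and hinge. Foot plate 150 x 160 x 12 mm; a block 40 x 108 mm in the middle carries the groove; two grey lugs at y = +-73 mm, up to 52 mm high, carry the hinge; brass-tipped tails of the brace swing beside them, onto a stop pin (stop_pin, in the +y lug).
- groove: Blue groove on the stand, tilted with its z axis leaning 20 deg back from upright. Origin: middle of the groove's floor, 40 mm above the bench. x across to the back, y along. 13 mm wide (x +-6.5), 108 mm long (y +-54), 11 mm deep with flared lips up to about 16 mm. With the brace at 1.66 the bar's front is level with the rear wall, at z = 85 mm.
- gel_cassette: Loose gel cassette to be moved: glass slab with blue edges and a white gel with four blue bands, 10 (x) x 100 (y) x 140 (z) mm, 0.3 kg. Origin: centre of its bottom edge; z up along it, x through its thickness (either face may lean on the brace). Held by its top edge, the fingertips should stay in the top 45 mm so that they clear the brace bar.
- rack: White rack, fixed, 150 x 130 x 12 mm base, origin under its centre. Two slots at x = -40 and +40 mm along its y, floor 12 mm above the bench, walls 20 mm high, 13.6 mm wide; one holds the gel cassette, the other the spare.
- spare_cassette: Bystander: same slab with grey edges and no gel, in the other rack slot. Origin at its bottom edge.
- bottle: Bystander: glass reagent bottle with blue cap, 76 mm across, 165 mm high. Origin under its centre.
- tip_box: Bystander: yellow pipette tip box 120 x 85 x 60 mm. Origin under its centre.

How it is judged:
On the way, in this order (a step that is already met when the one before it is completed fails the run):
1. the brace is in its end detent, before the cassette is in the groove (value of joint brace above 1.6 rad and contact force between brace and stop_pin above 3 N and distance between gel_cassette and groove above 0.1 m), for 0.3 s.
2. the gel cassette is fully down in the groove with the brace still in its detent (value of joint brace above 1.6 rad and contact force between brace and stop_pin above 3 N and z of gel_cassette in the frame of groove between -0.004 and 0.005 m and x of gel_cassette in the frame of groove between -0.006 and 0.006 m and y of gel_cassette in the frame of groove between -0.009 and 0.009 m and angle between the z axis of gel_cassette and the z axis of groove, either way round below 0.32 rad), for 0.2 s.
At the end, for the whole second after the job is handed in: Brace home in its detent, on its stop; gel cassette at rest in the groove: foot within 5 mm of its floor, 6 mm across and 9 mm along of its middle, within 0.32 rad of its lean; spare cassette, bottle and tip box within 30 mm of their starts (all of step 2 and linear speed of gel_cassette below 0.02 m/s and velocity of joint brace below 0.1 rad/s and distance of each of spare_cassette, bottle, tip_box from where it was at the start of the episode below 0.03 m); the robot touches nothing.
It fails at once if the brace is forced against its stop (over about 30 N at the bar, 100 N at the stop pin) (contact force between brace and stop_pin above 100 N).
It fails at once if the spare cassette is moved more than 30 mm (distance of spare_cassette from where it was at the start of the episode above 0.03 m).
It fails at once if the bottle is moved more than 30 mm or tipped (distance of bottle from where it was at the start of the episode above 0.03 m or angle between bottle's own z axis and vertical above 0.4 rad).
It fails at once if the tip box is moved more than 30 mm (distance of tip_box from where it was at the start of the episode above 0.03 m).
It also fails if it takes over 69 s, if anything falls off the work surface, if the arm or the gripper's body presses on something with over 40 N, if the wrist force passes 120 N, or if a joint passes its speed limit or range.

### The arm

A 6-joint arm with a two-finger parallel gripper is mounted at the origin on the work surface. World frame = base frame: x ahead of the robot, y to its left, z up, the work surface at z = 0. Lengths are in m, angles in rad, forces in N, time in s.
With the tool pointing down it reaches from about 0.4 to 0.825 m from the base axis. Payload 7 kg.
Tool frame: the origin (TCP) lies midway between the tips of the shut fingers; the grasp point (between the pads) lies 19 mm behind it (hold_point_z is the distance from the TCP to the grasp point, in m); z points along the fingers, y is the line along which they close (so a half turn about z gives the same grasp; the last joint's range is limited). The gripper opens to 88 mm and grips with 3 to 60 N. Pads are 19 mm wide; open, the fingers measure 130 mm over their backs; the gripper's body (78 mm by 193 mm) begins 47 mm behind the grasp point.
Start: joints at [-0.942, 0.359, 0.012, 0, -1.224, -0.288], TCP at [0.226, -0.636, 0.227] pointing down, gripper open.
Joint ranges: [-3.07, 3.07], [-1.43, 2.12], [-1.02, 1.25], [-3.03, 1.67], [-3.05, -0], [-3.03, 3.03]. Speed limits (rad/s): [2.39, 2.39, 3.01, 3.14, 3.14, 3.14].

### API

Orientations are given as a 3x3 rotation matrix whose columns are the frame's x, y, z axes.
In Python, from rig import get_obs, grab_frame, camera_params, finish_job, hold_point_z gives the robot as it stands.
- The arm moves only by the tool apply_moves, never from a script. Its argument "plan" is text: rows parted by semicolons, each of 6 numbers parted by spaces: the shift along the tool's x, y, z each as a share of 0.2 m, from -1 to 1, then the turn, a rotation vector about the tool's x, y, z each as a share of 2 rad, from -1 to 1. In form: x y z wx wy wz; .... A call has exactly 10 rows; each row is the pose to reach, as a shift and turn from the pose commanded when the call began, along the tool's axes at that moment; what a row does not reach only later rows make up. A row lasts 1/8 s, in which the tool goes at most 62.5 mm and 10.7 degrees, less where a joint would pass 70% of its speed; a pose out of reach is approached as far as the arm can. A call with a number of a shift or a turn outside -1 to 1 is refused whole. A call with a gripper value outside its range is refused whole. "claw" is the opening, from 0 (shut) to 1 (fully open), set as the call begins (left out, the last holds). The fingers move at their own pace and stop on an object; the grip force is fixed at half the most. Time passes only in rows, so rows that repeat a pose let the fingers close, or fill a call up. It gives the time, the measured TCP pose, the force, the opening and the grip force at its end, in the units of the state.
- get_obs(): the state, without advancing time (a new reading comes with each control period).
- grab_frame(name): name is "scene" or "top" or "wrist"; returns (picture, depth): 384x512x3 uint8, blue, green, red; 384x512 float32, m along the optical axis (not along the pixel's ray), 0 where there is no reading.
- camera_params(name): a dict with "mtx" (3x3 intrinsics, pixels), "D" ([k1, k2, p1, p2, k3] as OpenCV has them; the pictures are not rectified), "camera_from_world" (4x4, takes a point from world to camera coordinates). Camera axes: x right, y down, z forward; pixel columns grow to the right and rows downward; lengths in m; the calibration is good to about 2 mm. A picture is of the moment at which its call begins: read the wrist's pose just before it. camera_params takes no time and is no camera call; for the wrist camera it gives the pose at the moment of the call.
- finish_job(): hands the job in; it is judged then, once.
The state is a dict: "clock": time; "joint_pos": joint angles; "joint_vel": joint speeds; "joint_torque": joint torques, N m; "tool_pos": TCP position; "tool_rot": TCP orientation; "ft_force": force on the tool from outside, world axes, zero at the start; "wrist_torque": the same for the moment, N m; "finger_gap": opening from 0.0 (shut) to 1.0 (fully open); "grip_force": force on a finger pad.
Only numpy, scipy, OpenCV 4.12 (cv2) and the standard library are available. Lean on these libraries where they do the work, as an engineer would, in place of code of your own. Each camera call takes 0.05 s, during which the arm holds its last target. There are 200 camera calls.

## Working session

There is one attempt and no reset: what is moved stays moved. The work goes in short steps, Python scripts to look and compute and a tool call to move; the robot and the scene stay as the last step left them, time stands still between calls to the robot, and variables do not carry over. Pictures are saved under pics/ and viewed, at most 10 in all, crops included, and the job is handed in when it is done.

Besides the shell and the picture viewer there is one more tool, called after "Request:" as name(argument=value, ...) on one line, values as JSON. apply_moves: Moves the arm, as the interface text tells. Its arguments: {"type":"object","properties":{"plan":{"type":"string"},"claw":{"type":"number"}},"required":["plan"]}

```bash
mkdir -p pics; cat > h.py <<'E'
import numpy as np, cv2
from rig import *
def snap(n,f):
    im,d=grab_frame(n); cv2.imwrite(f'pics/{f}.png',im); np.save(f'pics/{f}.npy',d); P=camera_params(n); np.savez(f'pics/{f}.npz',**{k:np.array(v) for k,v in P.items()}); return im,d
def world(f,uv):
    P=np.load(f'pics/{f}.npz'); d=np.load(f'pics/{f}.npy'); uv=np.array(uv,float).reshape(-1,2)
    n=cv2.undistortPoints(uv[:,None],P['mtx'],P['D'])[:,0]
    z=np.array([np.median(q[q>0]) if (q:=d[int(v)-1:int(v)+2,int(u)-1:int(u)+2]).any() else np.nan for u,v in uv])
    c=np.c_[n*z[:,None],z]; T=P['camera_from_world']
    return (c-T[:3,3])@T[:3,:3]
def proj(f,X):
    P=np.load(f'pics/{f}.npz');T=P['camera_from_world']
    return cv2.projectPoints(np.array(X,float).reshape(-1,1,3),cv2.Rodrigues(T[:3,:3])[0],T[:3,3],P['mtx'],P['D'])[0][:,0]
def cloud(f):
    v,u=np.mgrid[0:384,0:512]; P=np.load(f'pics/{f}.npz'); d=np.load(f'pics/{f}.npy')
    n=cv2.undistortPoints(np.c_[u.ravel(),v.ravel()].astype(float)[:,None],P['mtx'],P['D'])[:,0]
    T=P['camera_from_world']; z=d.ravel()
    return (((np.c_[n*z[:,None],z])-T[:3,3])@T[:3,:3]).reshape(384,512,3), d>0
E
python3 - <<'E'
from h import *
np.set_printoptions(precision=4,suppress=True)
a,_=snap('scene','s0'); b,_=snap('top','t0')
print(get_obs()['tool_rot'],get_obs()['clock'],hold_point_z)
for f in('s0','t0'):
    P=np.load(f'pics/{f}.npz'); T=P['camera_from_world'];print(-T[:3,:3].T@T[:3,3],P['mtx'][0,0])
cv2.imwrite('pics/s0b.png',cv2.resize(a,(800,600)));cv2.imwrite('pics/t0b.png',cv2.resize(b,(800,600)))
E
```

```text
[[-0.9425 -0.3342 -0.0006]
 [-0.3342  0.9425  0.0014]
 [ 0.0001  0.0015 -1.    ]] 0.1 0.0188
[0.8515 0.5208 0.574 ] 375.3958090867293
[ 0.4081 -0.0076  0.9647] 377.95653637280026
```

View pics/s0b.png

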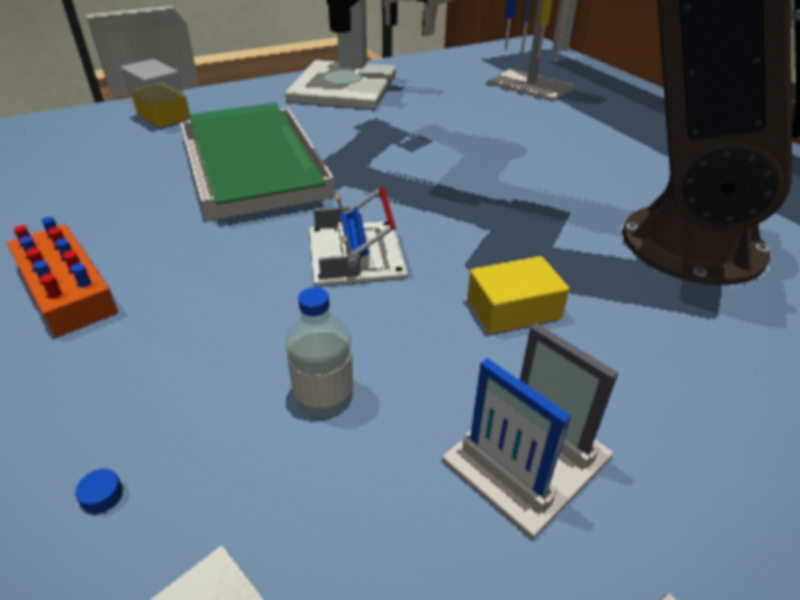

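View pics/t0b.png

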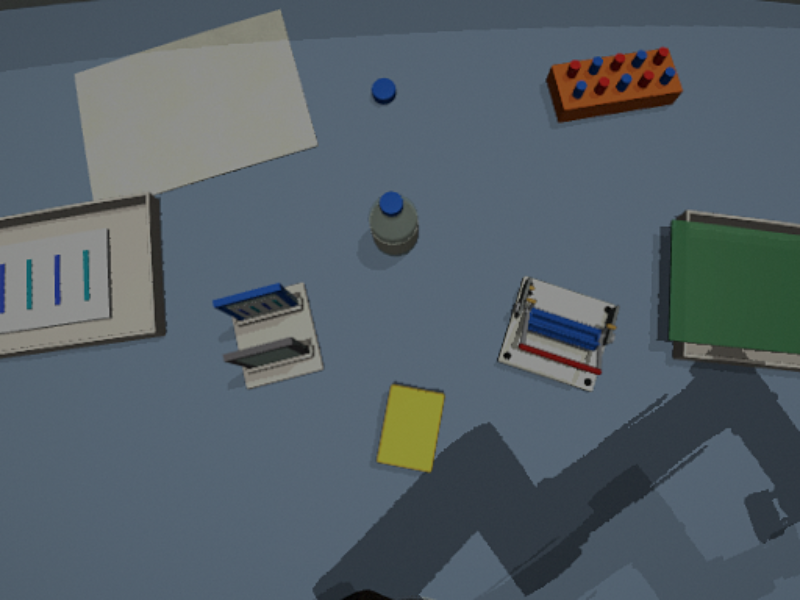

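The scene view (800×600) shows the stand at about (355,240), with its red bar on the robot side. The rack is at (530,450), with the blue cassette on the far side from the robot and the grey one nearer. In the top view the stand is at (558,333), the bar runs from (519,347) to (600,372), and the blue cassette's top edge runs from (215,305) to (295,287).

```bash
python3 - <<'E'
from h import *
np.set_printoptions(precision=4,suppress=True)
s=512/800
def mask(f,lo,hi,box):
    im=cv2.imread(f'pics/{f}.png'); h=cv2.cvtColor(im,cv2.COLOR_BGR2HSV); m=np.zeros(h.shape[:2],bool)
    x0,y0,x1,y1=[int(q*s) for q in box]; m[y0:y1,x0:x1]=True
    return m&(cv2.inRange(h,lo,hi)>0)
def line(X):
    c=np.median(X,0); X=X[np.linalg.norm(X-c,axis=1)<.1]; c=X.mean(0); u=np.linalg.svd(X-c)[2][0]; t=(X-c)@u
    return len(X),c,u,np.percentile(t,[1,99]),c+u*t.min(),c+u*t.max()
for f,bx in(('t0',(500,330,615,390)),('s0',(370,180,400,240))):
    W,ok=cloud(f); 
    m=mask(f,(0,120,60),(8,255,255),bx)|mask(f,(172,120,60),(180,255,255),bx)
    print('bar',f,*line(W[m&ok]))
# cassette blue edges top
for f,bx in(('t0',(205,275,305,325)),('s0',(460,350,575,500))):
    W,ok=cloud(f); m=mask(f,(105,120,50),(130,255,255),bx)&ok; X=W[m]
    print('cas',f,len(X),X[:,2].max()); T=X[X[:,2]>np.percentile(X[:,2],99)-.012]; print(*line(T))
    c=np.median(X,0);X=X[np.linalg.norm(X-c,axis=1)<.12];c=X.mean(0);print('normal',c,np.linalg.svd(X-c)[2][2])
W,ok=cloud('t0')
# table check, plate corners top view
for n,p in dict(stand=[(527,277),(619,305),(592,389),(499,360)],rack=[(305,284),(323,368),(247,387)],box=[(392,384),(444,393),(431,471),(378,461)],cap=[(391,203)],table=[(450,250)]).items():
    print(n);print(world('t0',np.array(p)*s))
E
python3 - <<'E'
import cv2,numpy as np
a=cv2.imread('pics/t0.png'); 
A=cv2.resize(a[165:260,305:405],(400,380),interpolation=3); B=cv2.resize(a[170:265,130:230],(400,380),interpolation=3)
cv2.imwrite('pics/c1.png',np.hstack([A,B]))
E
```

```text
bar t0 189 [ 0.4854 -0.2154  0.0897] [-0.3093 -0.951   0.0056] [-0.0624  0.0614] [ 0.5051 -0.1548  0.0894] [ 0.4659 -0.2754  0.0901]
bar s0 87 [ 0.4905 -0.2115  0.0926] [ 0.3088  0.9511 -0.0055] [-0.0639  0.058 ] [ 0.4702 -0.2742  0.093 ] [ 0.5085 -0.1562  0.0923]
cas t0 239 0.15525791662284605
222 [0.5665 0.2406 0.1514] [-0.2678  0.9635 -0.0009] [-0.0498  0.0488] [0.5801 0.1919 0.1515] [0.5532 0.2885 0.1514]
normal [0.5661 0.2416 0.15  ] [-0.9573 -0.2657  0.114 ]
cas s0 1384 0.1550090380681438
652 [0.5691 0.2435 0.1505] [-0.2728  0.9621 -0.004 ] [-0.0521  0.0465] [0.5836 0.1921 0.1507] [0.5562 0.289  0.1503]
normal [0.5697 0.2467 0.1202] [-0.9636 -0.2649 -0.0351]
stand
[[ 0.6279 -0.1845  0.0098]
 [ 0.5836 -0.3398  0.0001]
 [ 0.4442 -0.2856  0.0093]
 [ 0.4904 -0.1361  0.0069]]
rack
[[ 0.6155  0.1863 -0.0002]
 [ 0.4744  0.1491  0.0082]
 [ 0.4412  0.2725  0.0108]]
box
[[ 0.4505  0.0369 -0.0007]
 [ 0.4369 -0.0475 -0.0006]
 [ 0.3189 -0.0261  0.0561]
 [ 0.3279  0.0571  0.0026]]
cap
[[0.6996 0.035  0.1639]]
table
[[ 0.6756 -0.0574  0.0011]]
```

View pics/c1.png

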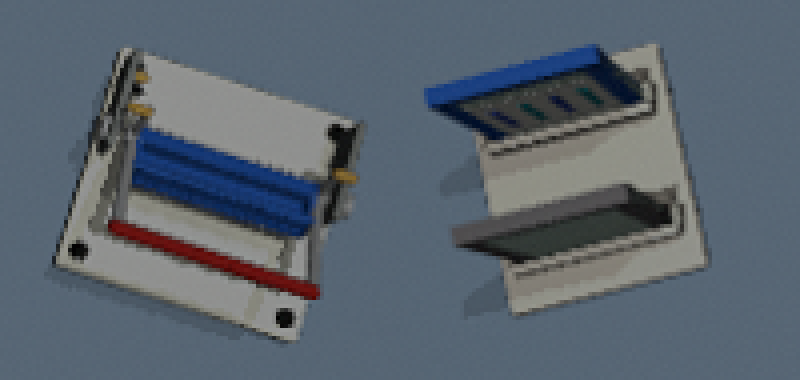

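```bash
cat >> h.py <<'E'
from scipy.spatial.transform import Rotation as Ro
def stand(H=(0.551,-0.235),yaw=-18): 
    c,s=np.cos(np.radians(yaw)),np.sin(np.radians(yaw)); return np.array([c,s,0]),np.array([-s,c,0]),np.array([*H,.041])
def rel(p,R,n=1,start=None):
    o=get_obs(); p0,R0=(np.array(o['tool_pos']),np.array(o['tool_rot'])) if start is None else start
    d=R0.T@(np.array(p)-p0)/.2; w=Ro.from_matrix(R0.T@R).as_rotvec()/2
    return np.round(np.r_[d,w],3)
def toolR(z,y):
    z=np.array(z)/np.linalg.norm(z); y=np.array(y)-z*np.dot(z,y); y/=np.linalg.norm(y); return np.c_[np.cross(y,z),y,z]
E
python3 - <<'E'
from h import *
np.set_printoptions(precision=4,suppress=True)
o=get_obs(); T=np.array(camera_params('wrist')['camera_from_world']); c=-T[:3,:3].T@T[:3,3]; R=np.array(o['tool_rot'])
print('cam in tool',R.T@(c-o['tool_pos']),'cam z in tool',R.T@T[2,:3], camera_params('wrist')['mtx'][0,0])
X,Y,H=stand(); Z=np.array([0,0,1.])
p=H-.03*X+.22*Z  # hover
print(rel(p,toolR(-Z,Y)), p)
E
```

```text
cam in tool [ 0.0819 -0.0001 -0.1587] cam z in tool [-0.2999 -0.0009  0.954 ] 290.9448282099721
[-2.085  1.436 -0.175  0.001 -0.     0.327] [ 0.5225 -0.2257  0.261 ]
```

Request:
apply_moves(plan="-0.15 0.15 0 0 0 0.03; -0.3 0.3 -0.02 0 0 0.08; -0.5 0.5 -0.04 0 0 0.15; -0.7 0.7 -0.06 0 0 0.22; -0.85 0.85 -0.08 0 0 0.29; -1 1 -0.1 0 0 0.327; -1 1 -0.1 0 0 0.327; -1 1 -0.1 0 0 0.327; -1 1 -0.1 0 0 0.327; -1 1 -0.1 0 0 0.327", claw=0)

```text
clock: 1.35
tool_pos: [0.3467, -0.3814, 0.2461]
tool_rot: [[-0.951, 0.309, -0.001], [0.309, 0.951, 0.0], [0.001, 0.0, -1.0]]
ft_force: [0.9, 0.1, 0.1]
finger_gap: 0.008
grip_force: 0.0
```

Request:
apply_moves(plan="-0.1 0.15 -0.02 0 0 0; -0.2 0.3 -0.04 0 0 0; -0.3 0.5 -0.06 0 0 0; -0.4 0.7 -0.08 0 0 0; -0.5 0.85 -0.08 0 0 0; -0.6 1 -0.08 0 0 0; -0.6 1 -0.08 0 0 0; -0.6 1 -0.08 0 0 0; -0.6 1 -0.08 0 0 0; -0.6 1 -0.08 0 0 0")

```text
clock: 2.6
tool_pos: [0.5225, -0.2281, 0.2628]
tool_rot: [[-0.951, 0.309, 0.0], [0.309, 0.951, -0.0], [-0.0, 0.0, -1.0]]
ft_force: [-0.6, 0.9, 0.1]
finger_gap: 0.005
grip_force: 0.0
```

```bash
python3 - <<'E'
from h import *
a,d=snap('wrist','w1'); print(get_obs()['tool_pos'],get_obs()['joint_pos'])
X,Y,H=stand(); Z=np.array([0,0,1.])
G=H-.0125*X-.001*Z; gz=np.cos(.349)*Z+np.sin(.349)*X; gx=np.cos(.349)*X-np.sin(.349)*Z
pts=[G+sy*.054*Y+sx*.0065*gx+.014*gz for sy in(1,-1) for sx in(1,-1)]+[H+s*.065*Y for s in (1,-1)]
q=proj('w1',pts); print(q)
b=cv2.resize(a,(800,600),interpolation=cv2.INTER_CUBIC)
for u,v in q*800/512: cv2.circle(b,(int(u),int(v)),3,(0,255,0),1)
cv2.imwrite('pics/w1b.png',b)
E
```

```text
[ 0.52259264 -0.22805506  0.26279754] [-6.83888704e-02  1.64707473e-01 -1.68026504e-01  2.87937237e-05
 -1.23769198e+00 -1.81648686e+00]
[[295.41230101 190.19622802]
 [296.30599417 182.15501398]
 [214.07514419 190.14013472]
 [213.26994853 182.098726  ]
 [302.41651717 189.26600477]
 [206.98094392 189.20033005]]
```

View pics/w1b.png

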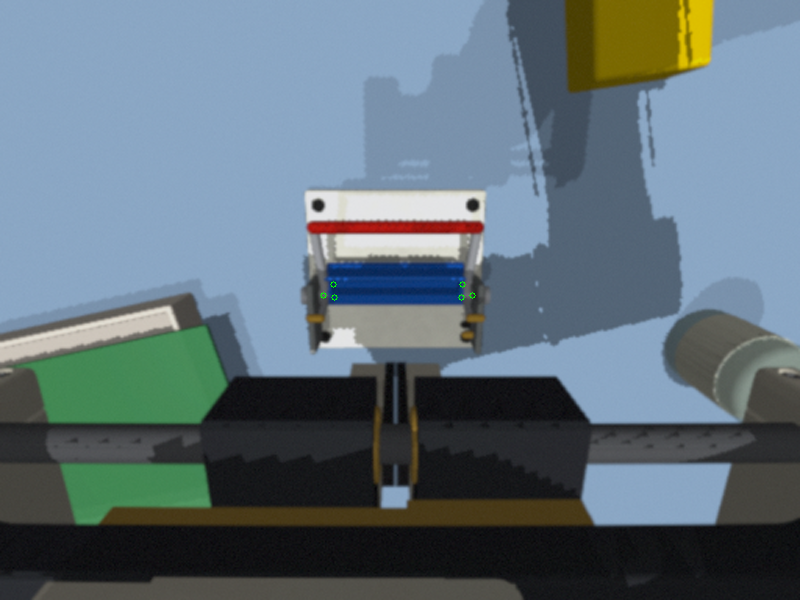

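The wrist view shows the stand centred at about (395,270). The bar runs from (310,227) to (483,227), the blue groove block spans rows 263–303, and my predicted points lie slightly inside it. Next I'll take a depth profile across the groove.

```bash
python3 - <<'E'
from h import *
np.set_printoptions(precision=1,suppress=True,linewidth=150)
W,ok=cloud('w1'); X,Y,H=stand()
im=cv2.imread('pics/w1.png')
for v in range(120,224,1):
    w=np.median(W[v,235:275][ok[v,235:275]],0)-H; b=im[v,235:275].mean(0)
    if v<125 or 138<v<152 or 163<v<203 or v>218: print(v,np.array([w@X,w@Y,w[2]+.041])*1000,b)
h=cv2.cvtColor(im,cv2.COLOR_BGR2HSV); m=(cv2.inRange(h,(105,150,40),(130,255,255))>0)&ok; m[:160]=0;m[200:]=0;m[:,:190]=0;m[:,320:]=0
B=(W[m]-H); print('blue y',np.percentile(B@Y,[1,50,99])*1000,'x',np.percentile(B@X,[1,99])*1000,'z',np.percentile(B[:,2]+.041,[2,50,98])*1000)
m=(cv2.inRange(h,(0,150,60),(8,255,255))>0)&ok; m[:130]=0;m[160:]=0
B=W[m]-H; print('bar',np.percentile(B@Y,[1,50,99])*1000,np.median(B@X)*1000,np.median(B[:,2]+.041)*1000, np.polyfit(B@Y,B@X,1)*1000)
# plate corners
for p in[(305,190),(485,190),(318,205),(473,205)]:
    w=world('w1',np.array(p)/1.5625)[0]-H; print(w@X*1000,w@Y*1000,w[2]*1000+41)
E
```

```text
120 [-89.4  -0.3   0.5] [163.8 141.6 121. ]
121 [-88.5   0.4   9.8] [151.7 146.3 137.7]
122 [-87.3  -0.3  11.5] [175.2 183.8 182. ]
123 [-86.   -0.3  12.5] [195.7 207.3 207. ]
124 [-84.7  -0.3  12.4] [207.8 217.4 216.7]
139 [-64.3  -0.3  12.6] [225.6 224.7 223.9]
140 [-62.9  -0.3  12.4] [198.4 198.5 201.9]
141 [-70.9  -0.7  89.2] [116.6 117.5 150. ]
142 [-70.   -0.7  91.1] [ 41.   43.  138.7]
143 [-69.1  -0.7  91.7] [ 15.8  22.2 151.8]
144 [-67.9  -0.7  92.5] [ 16.1  23.  160. ]
145 [-66.8  -0.7  92.6] [ 16.9  23.3 169.6]
146 [-65.6  -0.7  92.7] [ 16.9  22.8 166.7]
147 [-64.5  -0.1  92.3] [ 16.9  22.1 158.6]
148 [-63.3  -0.7  91.7] [ 28.9  31.5 145.7]
149 [-61.9  -0.7  90.7] [114.1 113.7 155.6]
150 [-49.   -0.2  12.7] [206.  204.9 210.3]
151 [-47.6  -0.9  12.5] [227.  226.2 225.7]
164 [-29.6  -0.2  14.5] [111.6 118.8 118.5]
165 [-29.5  -0.2  21.4] [87.9 93.3 93. ]
166 [-29.6   0.4  28.6] [88.  89.9 88. ]
167 [-29.   -0.3  32.8] [97.7 86.4 79.2]
168 [-29.6  -0.3  42. ] [97.4 62.1 46.3]
169 [-28.7  -0.4  44.3] [100.4  48.2  17.5]
170 [-27.8  -0.4  45.6] [110.2  51.   12.3]
171 [-26.3  
[... 1175 characters left out ...]
 150.1 150. ]
200 [25.   0.7 12.5] [141.1 149.9 149.9]
201 [26.4 -0.1 12.4] [141.  150.2 149.9]
202 [28.3 -0.1 12.3] [140.9 150.1 149.8]
219 [55.2  0.8 12.5] [142.3 151.4 151.2]
220 [56.9  0.  12.9] [142.6 151.3 151.3]
221 [58.4 -0.  12.4] [138.2 144.9 143.6]
222 [60.7  0.  11.8] [124.7 121.7 115. ]
223 [66.7  0.1  0.7] [119.5 105.3  91. ]
blue y [-58.1  -2.3  52.7] x [-29.    2.3] z [38.3 48.9 61.1]
bar [-63.1  -2.4  57.9] -66.84085417368657 92.17422677812645 [ -0.7 -66.8]
-87.20502227660351 -83.63606028186716 0.636144994952808
-87.32957551353805 78.17246834612699 1.3383008202938669
-75.17960873908835 -70.25253351635648 14.60522418656291
-75.26844540795912 65.8119269927671 14.75416206963287
```

```bash
sed -i 's/H=(0.551,-0.235)/H=(0.549,-0.237)/' h.py; cat >> h.py <<'E'
Z=np.array([0,0,1.])
def pushpose(e,off=.015,yo=0):
    X,Y,H=stand(); t=np.radians(np.clip((90-e)*.45,-10,25)); e=np.radians(e)
    bar=H+.08*(-np.cos(e)*X+np.sin(e)*Z); n=np.cos(t)*X+np.sin(t)*Z; zt=np.sin(t)*X-np.cos(t)*Z
    return bar-off*n+.014*zt, toolR(zt,Y)
E
python3 - <<'E'
from h import *
np.set_printoptions(suppress=True)
X,Y,H=stand()
p,R=pushpose(35,.03); print(rel(H-.12*X+.15*Z,R), rel(p,R),p)
for e in (35,45,55,65,75,85,90,95): 
    q=pushpose(e); print(e,rel(*q,start=(p,R)))
E
```

```text
[ 0.461 -0.002  0.359  0.    -0.216  0.   ] [ 0.296 -0.002  1.006  0.    -0.216  0.   ] [ 0.46633871 -0.21014172  0.06161232]
35 [-0.075 -0.    -0.     0.     0.     0.   ]
45 [-0.133  0.    -0.036 -0.     0.039 -0.   ]
55 [-0.195 -0.    -0.061 -0.     0.079  0.   ]
65 [-0.26   0.    -0.074 -0.     0.118 -0.   ]
75 [-0.326 -0.    -0.075 -0.     0.157  0.   ]
85 [-0.391  0.    -0.065 -0.     0.196  0.   ]
90 [-0.422  0.    -0.056 -0.     0.216 -0.   ]
95 [-0.451 -0.    -0.043 -0.     0.236  0.   ]
```

Request:
apply_moves(plan="0.2 0 0.05 0 -0.05 0; 0.35 0 0.15 0 -0.1 0; 0.46 0 0.3 0 -0.15 0; 0.46 0 0.5 0 -0.2 0; 0.43 0 0.65 0 -0.216 0; 0.38 0 0.8 0 -0.216 0; 0.33 0 0.93 0 -0.216 0; 0.3 0 1 0 -0.216 0; 0.3 0 1 0 -0.216 0; 0.3 0 1 0 -0.216 0")

```text
clock: 3.9
tool_pos: [0.4709, -0.2226, 0.085]
tool_rot: [[-0.879, 0.294, 0.375], [0.284, 0.955, -0.083], [-0.383, 0.033, -0.923]]
ft_force: [0.1, -1.6, -0.8]
finger_gap: 0.003
grip_force: 0.0
```

Request:
apply_moves(plan="-0.04 0 0 0 0 0; -0.075 0 0 0 0 0; -0.1 0 -0.018 0 0.02 0; -0.133 0 -0.036 0 0.039 0; -0.164 0 -0.049 0 0.059 0; -0.195 0 -0.061 0 0.079 0; -0.228 0 -0.068 0 0.098 0; -0.26 0 -0.074 0 0.118 0; -0.293 0 -0.075 0 0.137 0; -0.326 0 -0.075 0 0.157 0")

```text
clock: 5.15
tool_pos: [0.5229, -0.2393, 0.1246]
tool_rot: [[-0.952, 0.293, 0.085], [0.295, 0.955, 0.009], [-0.078, 0.034, -0.996]]
ft_force: [-0.3, 0.7, -0.4]
finger_gap: 0.009
grip_force: 0.0
```

```bash
python3 - <<'E'
from h import *
np.set_printoptions(suppress=True)
o=get_obs();print(o['tool_pos'],pushpose(75)[0],o['ft_force'],o['clock'])
a,d=snap('scene','s1'); W,ok=cloud('s1'); h=cv2.cvtColor(a,cv2.COLOR_BGR2HSV); m=(cv2.inRange(h,(0,130,50),(8,255,255))>0)&ok; m[:,:190]=0;m[:,300:]=0;m[200:]=0;m[:60]=0
X,Y,H=stand(); B=W[m]-H; print(m.sum(),np.median(B@X),np.median(B@Y),np.median(B[:,2]))
cv2.imwrite('pics/s1c.png',cv2.resize(a[60:220,150:360],None,fx=3,fy=3))
E
```

```text
[ 0.52286587 -0.23930753  0.12461584] [ 0.5167059  -0.22650701  0.10260805] [-0.30072606  0.65871794 -0.36122112] 5.15
12 -0.018809967813592537 0.041302198545825036 0.08244308879585045
```

View pics/s1c.png

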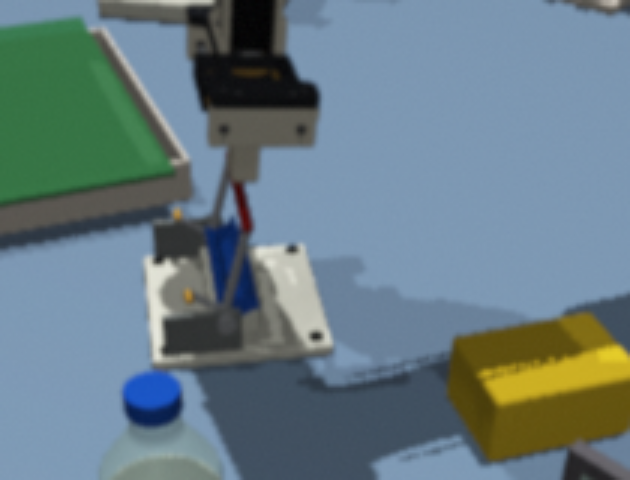

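The scene crop shows the brace nearly upright, with the fingertip only just touching the red bar, because the hand ended about 22 mm too high. I'll back off and go lower.

```bash
python3 - <<'E'
from h import *
np.set_printoptions(suppress=True)
X,Y,H=stand(); o=get_obs(); d=np.array(o['tool_pos'])-H; print(d@X,d@Y,d[2],o['joint_pos'])
p,R=pushpose(77,.035); print(rel(p+.025*Z,R),rel(p,R))
for e in (77,80,85,90,95,97): print(e,rel(*pushpose(e),start=(p,R)))
E
```

```text
-0.02222399275245748 -0.010170912351200136 0.08399937748766145 [-0.10203052  0.2452505  -0.39544899 -0.02341821 -0.84712913 -1.75238944]
[ 0.144  0.054 -0.017  0.017 -0.012  0.007] [ 0.154  0.049  0.108  0.017 -0.012  0.007]
77 [-0.1 -0.  -0.   0.   0.   0. ]
80 [-0.119 -0.    -0.004 -0.     0.012 -0.   ]
85 [-0.151  0.    -0.008 -0.     0.031 -0.   ]
90 [-0.184  0.    -0.009 -0.     0.051 -0.   ]
95 [-0.216 -0.    -0.007 -0.     0.071 -0.   ]
97 [-0.229 -0.    -0.006 -0.     0.079 -0.   ]
```

Request:
apply_moves(plan="0.07 0.02 -0.01 0.005 0 0; 0.14 0.05 -0.01 0.01 -0.01 0; 0.15 0.05 0.02 0.017 -0.012 0.007; 0.15 0.05 0.06 0.017 -0.012 0.007; 0.155 0.05 0.09 0.017 -0.012 0.007; 0.155 0.05 0.108 0.017 -0.012 0.007; 0.155 0.05 0.108 0.017 -0.012 0.007; 0.155 0.05 0.108 0.017 -0.012 0.007; 0.155 0.05 0.108 0.017 -0.012 0.007; 0.155 0.05 0.108 0.017 -0.012 0.007")

```text
clock: 6.45
tool_pos: [0.498, -0.221, 0.0996]
tool_rot: [[-0.946, 0.311, 0.097], [0.309, 0.951, -0.031], [-0.102, 0.001, -0.995]]
ft_force: [-0.4, -0.3, 0.3]
finger_gap: 0.007
grip_force: 0.0
```

```bash
python3 - <<'E'
from h import *
np.set_printoptions(suppress=True)
p,R=pushpose(77,.035); print(rel(p,R),get_obs()['ft_force'])
for e in (77,85,95,97): print(e,rel(*pushpose(e)))
E
```

```text
[-0.011  0.003 -0.008  0.    -0.    -0.001] [-0.41114498 -0.31811423  0.29868154]
77 [-0.111  0.003 -0.008  0.    -0.    -0.001]
85 [-0.163  0.003 -0.016  0.     0.031 -0.001]
95 [-0.227  0.003 -0.015  0.     0.071 -0.001]
97 [-0.24   0.003 -0.014  0.     0.078 -0.001]
```

Request:
apply_moves(plan="-0.05 0 -0.008 0 0 0; -0.11 0 -0.008 0 0 0; -0.13 0 -0.012 0 0.01 0; -0.145 0 -0.014 0 0.02 0; -0.163 0 -0.016 0 0.03 0; -0.18 0 -0.016 0 0.04 0; -0.197 0 -0.016 0 0.055 0; -0.214 0 -0.015 0 0.063 0; -0.214 0 -0.015 0 0.063 0; -0.214 0 -0.015 0 0.063 0")

```text
clock: 7.7
tool_pos: [0.5382, -0.2341, 0.1068]
tool_rot: [[-0.95, 0.311, -0.022], [0.31, 0.951, 0.008], [0.024, 0.001, -1.0]]
ft_force: [-0.2, -0.1, 0.6]
finger_gap: 0.008
grip_force: 0.0
```

```bash
python3 - <<'E'
from h import *
np.set_printoptions(suppress=True)
X,Y,H=stand(); o=get_obs(); d=np.array(o['tool_pos'])-H; print(d@X,d@Y,d[2],o['ft_force']@X)
a,d=snap('scene','s2'); W,ok=cloud('s2'); h=cv2.cvtColor(a,cv2.COLOR_BGR2HSV); m=(cv2.inRange(h,(0,130,50),(8,255,255))>0)&ok; m[:,:190]=0;m[:,300:]=0;m[200:]=0;m[:60]=0
B=W[m]-H; print(m.sum(),np.median(B@X),np.median(B@Y),np.median(B[:,2]))
for e in range(93,124,2): print(e,rel(*pushpose(e)))
E
```

```text
-0.011190499817324376 -0.000550306913049497 0.06576423867447817 -0.11806390714522039
28 0.007182217066345347 0.0383868453250963 0.08549691073171169
93 [-0.001  0.003 -0.002  0.    -0.    -0.001]
95 [-0.014  0.003 -0.003  0.     0.008 -0.001]
97 [-0.027  0.003 -0.003  0.     0.016 -0.001]
99 [-0.039  0.003 -0.002  0.     0.023 -0.001]
101 [-0.052  0.003 -0.001  0.     0.031 -0.001]
103 [-0.065  0.003 -0.     0.     0.039 -0.001]
105 [-0.078  0.003  0.002  0.     0.047 -0.001]
107 [-0.09   0.003  0.004  0.     0.055 -0.001]
109 [-0.103  0.003  0.007  0.     0.063 -0.001]
111 [-0.115  0.003  0.01   0.     0.071 -0.001]
113 [-0.127  0.003  0.014  0.     0.075 -0.001]
115 [-0.14   0.003  0.019  0.     0.075 -0.001]
117 [-0.153  0.003  0.025  0.     0.075 -0.001]
119 [-0.165  0.003  0.031  0.     0.075 -0.001]
121 [-0.178  0.003  0.038  0.     0.075 -0.001]
123 [-0.19   0.003  0.045  0.     0.075 -0.001]
```

Request:
apply_moves(plan="-0.004 0 0 0 0 0; -0.008 0 0 0 0.004 0; -0.012 0 0 0 0.008 0; -0.016 0 0 0 0.01 0; -0.02 0 0 0 0.012 0; -0.024 0 0 0 0.016 0; -0.027 0 0 0 0.016 0; -0.027 0 0 0 0.016 0; -0.027 0 0 0 0.016 0; -0.027 0 0 0 0.016 0")

```text
clock: 9.0
tool_pos: [0.5433, -0.2358, 0.1068]
tool_rot: [[-0.949, 0.31, -0.053], [0.31, 0.951, 0.018], [0.056, 0.001, -0.998]]
ft_force: [-0.0, 0.5, -0.2]
finger_gap: 0.005
grip_force: 0.0
```

Request:
apply_moves(plan="-0.004 0 0 0 0.002 0; -0.008 0 0 0 0.004 0; -0.012 0 0 0 0.006 0; -0.016 0 0 0 0.008 0; -0.02 0 0.001 0 0.01 0; -0.02 0 0.001 0 0.012 0; -0.02 0 0.001 0 0.012 0; -0.02 0 0.001 0 0.012 0; -0.02 0 0.001 0 0.012 0; -0.02 0 0.001 0 0.012 0")

```text
clock: 10.25
tool_pos: [0.5471, -0.237, 0.1064]
tool_rot: [[-0.948, 0.31, -0.076], [0.309, 0.951, 0.026], [0.08, 0.001, -0.997]]
ft_force: [0.2, -0.3, -0.6]
finger_gap: 0.004
grip_force: 0.0
```

Request:
apply_moves(plan="-0.004 0 0 0 0.002 0; -0.008 0 0 0 0.004 0; -0.012 0 0 0 0.006 0; -0.016 0 0 0 0.008 0; -0.018 0 0.001 0 0.01 0; -0.018 0 0.001 0 0.012 0; -0.018 0 0.001 0 0.012 0; -0.018 0 0.001 0 0.012 0; -0.018 0 0.001 0 0.012 0; -0.018 0 0.001 0 0.012 0")

```text
clock: 11.5
tool_pos: [0.5505, -0.2381, 0.1059]
tool_rot: [[-0.945, 0.31, -0.098], [0.309, 0.951, 0.033], [0.104, 0.001, -0.995]]
ft_force: [-0.2, 0.4, 0.1]
finger_gap: 0.006
grip_force: 0.0
```

Request:
apply_moves(plan="-0.004 0 0 0 0.002 0; -0.008 0 0 0 0.004 0; -0.012 0 0 0 0.006 0; -0.016 0 0 0 0.008 0; -0.018 0 0.002 0 0.01 0; -0.018 0 0.002 0 0.012 0; -0.018 0 0.002 0 0.012 0; -0.018 0 0.002 0 0.012 0; -0.018 0 0.002 0 0.012 0; -0.018 0 0.002 0 0.012 0")

```text
clock: 12.75
tool_pos: [0.5538, -0.2392, 0.1051]
tool_rot: [[-0.943, 0.31, -0.121], [0.308, 0.951, 0.04], [0.128, 0.001, -0.992]]
ft_force: [0.6, 0.2, 0.6]
finger_gap: 0.007
grip_force: 0.0
```

Request:
apply_moves(plan="-0.004 0 0 0 0 0; -0.008 0 0 0 0.002 0; -0.012 0 0.001 0 0.004 0; -0.016 0 0.002 0 0.006 0; -0.018 0 0.003 0 0.008 0; -0.018 0 0.003 0 0.008 0; -0.018 0 0.003 0 0.008 0; -0.018 0 0.003 0 0.008 0; -0.018 0 0.003 0 0.008 0; -0.018 0 0.003 0 0.008 0")

```text
clock: 14.0
tool_pos: [0.5571, -0.2403, 0.104]
tool_rot: [[-0.941, 0.31, -0.136], [0.307, 0.951, 0.045], [0.144, 0.001, -0.99]]
ft_force: [-0.2, 0.3, -0.3]
finger_gap: 0.003
grip_force: 0.0
```

```bash
python3 - <<'E'
from h import *
np.set_printoptions(suppress=True)
X,Y,H=stand(); o=get_obs(); d=np.array(o['tool_pos'])-H; print(d@X,d@Y,d[2],o['ft_force']@X)
a,d=snap('scene','s3'); W,ok=cloud('s3'); h=cv2.cvtColor(a,cv2.COLOR_BGR2HSV); m=(cv2.inRange(h,(0,130,50),(8,255,255))>0)&ok; m[:,:190]=0;m[:,300:]=0;m[200:]=0;m[:60]=0
B=W[m]-H; print(m.sum(),np.median(B@X),np.median(B@Y),np.median(B[:,2]))
cv2.imwrite('pics/s3c.png',cv2.resize(a[90:190,180:280],(600,600),interpolation=2))
E
```

```text
0.008760469039722385 -0.0006002832537909429 0.06304320385061293 -0.30786740931888806
41 0.027448257080165423 0.05084859626135464 0.08089370147322578
```

View pics/s3c.png

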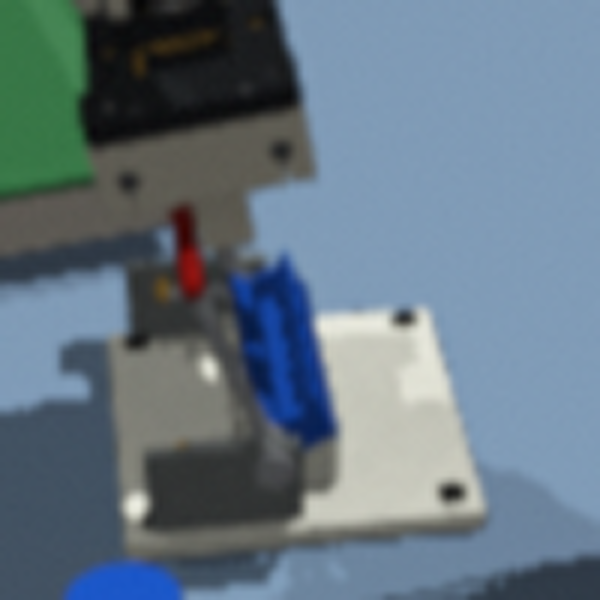

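The crop shows the bar at (190,265) with the finger still in contact and the brace leaning back at about 109° elevation. It hasn't reached the catch yet, so I'll keep going.

Request:
apply_moves(plan="-0.004 0 0 0 0 0; -0.008 0 0.001 0 0.001 0; -0.012 0 0.002 0 0.002 0; -0.016 0 0.003 0 0.003 0; -0.018 0 0.003 0 0.004 0; -0.018 0 0.003 0 0.004 0; -0.018 0 0.003 0 0.004 0; -0.018 0 0.003 0 0.004 0; -0.018 0 0.003 0 0.004 0; -0.018 0 0.003 0 0.004 0")

```text
clock: 15.3
tool_pos: [0.5603, -0.2414, 0.1028]
tool_rot: [[-0.94, 0.31, -0.144], [0.307, 0.951, 0.048], [0.152, 0.001, -0.988]]
ft_force: [-3.9, 1.6, 2.0]
finger_gap: 0.006
grip_force: 2.0
```

Request:
apply_moves(plan="-0.004 0 0 0 0 0; -0.008 0 0.001 0 0.001 0; -0.012 0 0.002 0 0.002 0; -0.014 0 0.003 0 0.003 0; -0.014 0 0.003 0 0.004 0; -0.014 0 0.003 0 0.004 0; -0.014 0 0.003 0 0.004 0; -0.014 0 0.003 0 0.004 0; -0.014 0 0.003 0 0.004 0; -0.014 0 0.003 0 0.004 0")

```text
clock: 16.55
tool_pos: [0.5617, -0.242, 0.1023]
tool_rot: [[-0.938, 0.31, -0.154], [0.306, 0.951, 0.051], [0.162, 0.0, -0.987]]
ft_force: [-8.0, 1.7, 8.0]
finger_gap: 0.001
grip_force: 4.9
```

Request:
apply_moves(plan="-0.004 0 0 0 0 0; -0.008 0 0.001 0 0.001 0; -0.012 0 0.002 0 0.002 0; -0.014 0 0.003 0 0.003 0; -0.014 0 0.003 0 0.004 0; -0.014 0 0.003 0 0.004 0; -0.014 0 0.003 0 0.004 0; -0.014 0 0.003 0 0.004 0; -0.014 0 0.003 0 0.004 0; -0.014 0 0.003 0 0.004 0")

```text
clock: 17.8
tool_pos: [0.5653, -0.243, 0.101]
tool_rot: [[-0.937, 0.31, -0.16], [0.306, 0.951, 0.053], [0.168, 0.001, -0.986]]
ft_force: [-5.3, 0.5, 4.7]
finger_gap: 0.002
grip_force: 3.2
```

Request:
apply_moves(plan="-0.002 0 0 0 0 0; -0.004 0 0.001 0 0 0; -0.006 0 0.001 0 0 0; -0.008 0 0.002 0 0 0; -0.01 0 0.002 0 0 0; -0.01 0 0.002 0 0 0; -0.01 0 0.002 0 0 0; -0.01 0 0.002 0 0 0; -0.01 0 0.002 0 0 0; -0.01 0 0.002 0 0 0")

```text
clock: 19.05
tool_pos: [0.5662, -0.2434, 0.1005]
tool_rot: [[-0.937, 0.31, -0.161], [0.306, 0.951, 0.053], [0.17, 0.0, -0.986]]
ft_force: [-8.6, 2.1, 7.9]
finger_gap: 0.008
grip_force: 5.1
```

Request:
apply_moves(plan="-0.002 0 0 0 0 0; -0.004 0 0.001 0 0 0; -0.006 0 0.001 0 0 0; -0.008 0 0.002 0 0 0; -0.01 0 0.002 0 0 0; -0.01 0 0.002 0 0 0; -0.01 0 0.002 0 0 0; -0.01 0 0.002 0 0 0; -0.01 0 0.002 0 0 0; -0.01 0 0.002 0 0 0")

```text
clock: 20.3
tool_pos: [0.5692, -0.2442, 0.0994]
tool_rot: [[-0.937, 0.31, -0.159], [0.306, 0.951, 0.053], [0.167, 0.001, -0.986]]
ft_force: [0.2, 0.0, -0.1]
finger_gap: 0.005
grip_force: 0.0
```

The force dropped to zero, so it probably snapped home. I'll check the brace angle and plan the retreat and the cassette approach.

```bash
python3 - <<'E'
from h import *
np.set_printoptions(suppress=True,precision=3)
X,Y,H=stand(); o=get_obs(); d=np.array(o['tool_pos'])-H; print(d@X,d[2],o['clock'])
a,d=snap('scene','s4'); W,ok=cloud('s4'); h=cv2.cvtColor(a,cv2.COLOR_BGR2HSV); m=(cv2.inRange(h,(0,130,50),(8,255,255))>0)&ok; m[:,:190]=0;m[:,300:]=0;m[200:]=0;m[:60]=0
B=W[m]-H; print(m.sum(),np.median(B@X),np.median(B@Y),np.median(B[:,2]))
# cassette pose
cy=np.array([-.27,.963,0]);cy/=np.linalg.norm(cy); cx=np.array([cy[1],-cy[0],0])
R=toolR(-Z,-cx); top=np.array([.568,.2415,.152])
print(R, rel(top+.10*Z,R), rel(np.array([.46,-.21,.25]),R))
E
```

```text
0.02139475525847494 0.05837951378809083 20.3
46 0.04441272414818582 0.04791355084212689 0.07271923817601512
[[ 0.27  -0.963 -0.   ]
 [-0.963 -0.27  -0.   ]
 [ 0.     0.    -1.   ]] [ 0.876  2.307 -0.624  0.091 -0.048 -1.077] [ 0.69  -0.006 -0.647  0.091 -0.048 -1.077]
```

Request:
apply_moves(plan="0.12 0 0 0 0 0; 0.25 0 -0.1 0 0 0; 0.4 0 -0.25 0 0 0; 0.5 0 -0.4 0 0 0; 0.6 0 -0.55 0 -0.02 -0.05; 0.69 0 -0.65 0 -0.045 -0.14; 0.69 0.2 -0.65 0 -0.045 -0.23; 0.69 0.45 -0.65 0.01 -0.045 -0.32; 0.69 0.7 -0.65 0.01 -0.045 -0.4; 0.69 0.95 -0.65 0.02 -0.045 -0.48")

```text
clock: 21.6
tool_pos: [0.5198, -0.0268, 0.2512]
tool_rot: [[-0.795, -0.603, -0.067], [-0.605, 0.795, 0.029], [0.036, 0.064, -0.997]]
ft_force: [1.1, -0.1, -0.6]
finger_gap: 0.004
grip_force: 0.0
```

```bash
python3 - <<'E'
from h import *
np.set_printoptions(suppress=True,precision=3)
cy=np.array([-.27,.963,0]);cy/=np.linalg.norm(cy); cx=np.array([cy[1],-cy[0],0])
R=toolR(-Z,-cx); top=np.array([.568,.2415,.152]); o=get_obs()
print(o['tool_pos'],o['joint_pos'],rel(top+.10*Z,R))
E
```

```text
[ 0.52  -0.027  0.251] [ 0.289  0.132 -0.216 -0.049 -1.279 -1.195] [-1.004  0.922  0.019  0.039  0.003 -0.597]
```

Request:
apply_moves(plan="-0.1 0.1 0 0 0 -0.07; -0.25 0.22 0 0.01 0 -0.15; -0.4 0.36 0 0.02 0 -0.24; -0.55 0.5 0.01 0.03 0 -0.33; -0.7 0.65 0.01 0.03 0 -0.42; -0.85 0.78 0.02 0.04 0 -0.51; -0.95 0.88 0.02 0.04 0 -0.59; -1 0.92 0.02 0.04 0 -0.597; -1 0.92 0.02 0.04 0 -0.597; -1 0.92 0.02 0.04 0 -0.597", claw=0.5)

```text
clock: 22.85
tool_pos: [0.5685, 0.2382, 0.2513]
tool_rot: [[0.263, -0.965, 0.003], [-0.965, -0.263, 0.005], [-0.004, -0.004, -1.0]]
ft_force: [0.7, -0.1, -0.1]
finger_gap: 0.496
grip_force: 0.0
```

```bash
python3 - <<'E'
from h import *
np.set_printoptions(suppress=True,precision=4)
a,d=snap('wrist','w2'); W,ok=cloud('w2'); h=cv2.cvtColor(a,cv2.COLOR_BGR2HSV); m=(cv2.inRange(h,(105,130,40),(130,255,255))>0)&ok
m&=(W[...,2]>.135)&(W[...,2]<.17)&(np.linalg.norm(W[...,:2]-[.568,.2415],axis=2)<.08)
B=W[m]; T=B[B[:,2]>np.percentile(B[:,2],98)-.004]; c,sz,ang=cv2.minAreaRect((T[:,:2]*1000).astype(np.float32)); print(len(T),c,sz,ang,np.percentile(B[:,2],[50,98]))
print(cv2.boxPoints((c,sz,ang)))
cy=np.array([-.27,.963,0]);cy/=np.linalg.norm(cy); cx=np.array([cy[1],-cy[0],0]); R=toolR(-Z,-cx)
top=np.array([.568,.2415,.152]); print(get_obs()['tool_pos'],get_obs()['finger_gap'],rel(top-.038*Z,R)); u=np.linalg.svd(T[:,:2]-T[:,:2].mean(0))[2];print(u)
b=cv2.resize(a,(800,600))
for p in proj('w2',[[x/1000,y/1000,.152] for x,y in cv2.boxPoints((c,sz,ang))])*1.5625: cv2.circle(b,(int(p[0]),int(p[1])),3,(0,255,0),1)
cv2.imwrite('pics/w2b.png',b)
E
```

```text
1097 (568.2742919921875, 238.85267639160156) (9.82012939453125, 99.46350860595703) 15.399974822998047 [0.1527 0.154 ]
[[550.334  285.4949]
 [576.7471 189.6026]
 [586.2146 192.2104]
 [559.8015 288.1027]]
[0.5686 0.2381 0.2514] 0.5007663155422748 [-0.015  0.001  0.687 -0.002  0.002 -0.004]
[[ 0.2636 -0.9646]
 [ 0.9646  0.2636]]
```

View pics/w2b.png

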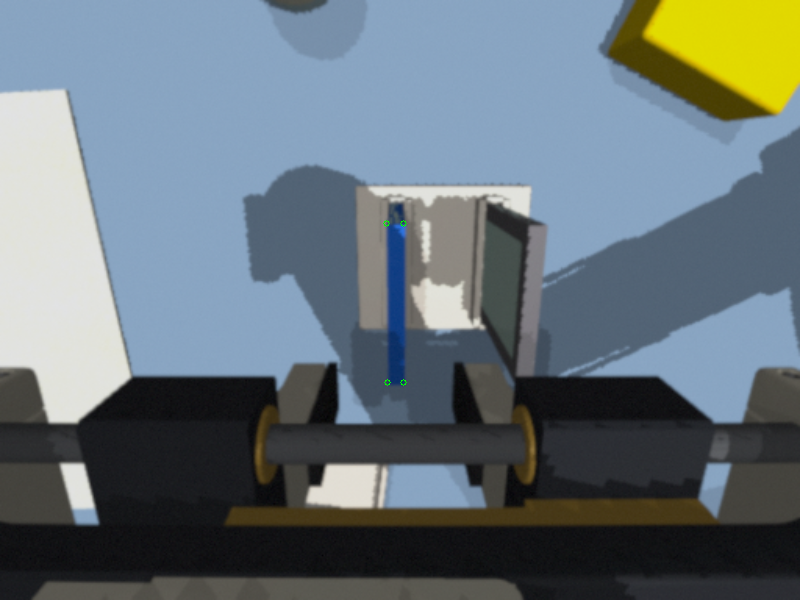

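The wrist view shows the cassette's top edge from (395,223) to (395,383). It is centred between the fingers, clear of the grey one at (520,290). I'll descend and grip.

Request:
apply_moves(plan="0 0 0.1 0 0 0; 0 0 0.2 0 0 0; 0 0 0.32 0 0 0; 0 0 0.44 0 0 0; 0 0 0.54 0 0 0; 0 0 0.62 0 0 0; 0 0 0.66 0 0 0; 0 0 0.68 0 0 0; 0 0 0.68 0 0 0; 0 0 0.68 0 0 0")

```text
clock: 24.15
tool_pos: [0.5694, 0.24, 0.1159]
tool_rot: [[0.265, -0.964, 0.004], [-0.964, -0.265, 0.005], [-0.004, -0.005, -1.0]]
ft_force: [0.6, -0.6, -0.5]
finger_gap: 0.504
grip_force: 0.0
```

Request:
apply_moves(plan="0 0 0 0 0 0; 0 0 0 0 0 0; 0 0 0 0 0 0; 0 0 0 0 0 0; 0 0 0 0 0 0; 0 0 -0.03 0 0 0; 0 0 -0.1 0 0 0; 0 0 -0.2 0 0 0; 0 0 -0.35 0 0 0; 0 0 -0.5 0 0 0", claw=0)

```text
clock: 25.4
tool_pos: [0.5687, 0.2392, 0.2169]
tool_rot: [[0.265, -0.964, 0.004], [-0.964, -0.265, 0.005], [-0.004, -0.005, -1.0]]
ft_force: [0.4, -0.1, -3.4]
finger_gap: 0.114
grip_force: 30.0
```

```bash
python3 - <<'E'
from h import *
np.set_printoptions(suppress=True,precision=3)
X,Y,H=stand(); G=H-.0125*X-.001*Z; a=np.radians(20); gz=np.cos(a)*Z+np.sin(a)*X; gx=np.cos(a)*X-np.sin(a)*Z
R=toolR(-gz,-gx); o=get_obs(); print(o['tool_pos'],o['joint_pos'],o['clock'])
L=.104 # TCP above foot
print(G, G+gz*L, 'clear hover',G+gz*(L+.11), rel(G+gz*(L+.11),R), rel([.56,.1,.34],R))
E
```

```text
[0.569 0.239 0.217] [ 0.713  0.267 -0.141 -0.002 -1.157 -0.445] 25.4
[ 0.537 -0.233  0.04 ] [ 0.571 -0.244  0.138] clear hover [ 0.607 -0.256  0.241] [ 2.436  0.472 -0.132 -0.171 -0.048  0.289] [ 0.657  0.223 -0.619 -0.171 -0.048  0.289]
```

Request:
apply_moves(plan="0.05 0 -0.1 0 0 0; 0.12 0.02 -0.22 0 0 0; 0.2 0.04 -0.34 0 0 0; 0.3 0.06 -0.42 0 0 0; 0.42 0.09 -0.48 -0.02 0 0.02; 0.54 0.12 -0.5 -0.04 -0.01 0.05; 0.66 0.15 -0.5 -0.06 -0.01 0.09; 0.78 0.17 -0.5 -0.08 -0.02 0.12; 0.9 0.19 -0.5 -0.1 -0.02 0.16; 1 0.21 -0.5 -0.12 -0.03 0.2")

```text
clock: 26.65
tool_pos: [0.5809, 0.0336, 0.3145]
tool_rot: [[-0.137, -0.962, -0.237], [-0.99, 0.129, 0.048], [-0.016, 0.242, -0.97]]
ft_force: [0.6, 0.7, -2.9]
finger_gap: 0.113
grip_force: 30.0
```

```bash
cat >> h.py <<'E'
X,Y,H=stand(); G=H-.0125*X-.001*Z
def place(l,deg=20):
    a=np.radians(20); gz=np.cos(a)*Z+np.sin(a)*X; b=np.radians(deg); z=np.cos(b)*Z+np.sin(b)*X; return G+gz*l+z*.104, toolR(-z,-(np.cos(b)*X-np.sin(b)*Z))
E
python3 - <<'E'
from h import *
np.set_printoptions(suppress=True,precision=3)
print(get_obs()['tool_pos'],get_obs()['finger_gap']); p,R=place(.11);print(rel(p,R),rel(p+.06*Z,R))
E
```

```text
[0.581 0.034 0.314] 0.11251461082148845
[ 1.421 -0.4    0.255 -0.052 -0.018  0.087] [ 1.416 -0.328 -0.036 -0.052 -0.018  0.087]
```

Request:
apply_moves(plan="0.1 -0.02 0 0 0 0; 0.22 -0.05 0 -0.01 0 0.01; 0.36 -0.09 0 -0.02 0 0.03; 0.5 -0.12 0 -0.03 -0.01 0.05; 0.64 -0.16 0 -0.04 -0.01 0.07; 0.76 -0.2 0 -0.05 -0.015 0.087; 0.88 -0.23 0 -0.052 -0.018 0.087; 1 -0.25 0 -0.052 -0.018 0.087; 1 -0.25 0 -0.052 -0.018 0.087; 1 -0.25 0 -0.052 -0.018 0.087")

```text
clock: 27.9
tool_pos: [0.602, -0.1698, 0.2993]
tool_rot: [[-0.306, -0.895, -0.324], [-0.952, 0.288, 0.104], [0.0, 0.341, -0.94]]
ft_force: [-0.9, -0.6, -2.7]
finger_gap: 0.114
grip_force: 30.0
```

```bash
python3 - <<'E'
from h import *
np.set_printoptions(suppress=True,precision=3)
print(get_obs()['tool_pos'],get_obs()['finger_gap']); p,R=place(.11);print(rel(p,R));print(rel(*place(.03)))
E
```

```text
[ 0.602 -0.17   0.299] 0.11424917524765187
[ 0.402 -0.244  0.221 -0.001 -0.001  0.001]
[ 0.402 -0.244  0.621 -0.001 -0.001  0.001]
```

Request:
apply_moves(plan="0.1 -0.06 0.04 0 0 0; 0.22 -0.13 0.1 0 0 0; 0.33 -0.2 0.17 0 0 0; 0.4 -0.244 0.22 0 0 0; 0.402 -0.244 0.3 0 0 0; 0.402 -0.244 0.4 0 0 0; 0.402 -0.244 0.48 0 0 0; 0.402 -0.244 0.5 0 0 0; 0.402 -0.244 0.5 0 0 0; 0.402 -0.244 0.5 0 0 0")

```text
clock: 29.15
tool_pos: [0.5891, -0.25, 0.1892]
tool_rot: [[-0.307, -0.895, -0.324], [-0.952, 0.289, 0.104], [0.0, 0.34, -0.94]]
ft_force: [0.8, -0.3, -3.9]
finger_gap: 0.112
grip_force: 30.0
```

```bash
python3 - <<'E'
from h import *
np.set_printoptions(suppress=True,precision=4)
o=get_obs();print(o['tool_pos'],o['finger_gap'],o['clock'],rel(*place(.054)))
a,d=snap('scene','s5'); snap('wrist','w3'); t,_=snap('top','t5')
W,ok=cloud('s5'); h=cv2.cvtColor(a,cv2.COLOR_BGR2HSV); m=(cv2.inRange(h,(0,130,50),(8,255,255))>0)&ok; m[:,:190]=0;m[:,300:]=0;m[200:]=0;m[:60]=0
B=W[m]-H; print(m.sum(),np.median(B@X),np.median(B[:,2]))
A=cv2.resize(a[70:190,170:290],(400,400),interpolation=2); Bm=cv2.imread('pics/w3.png'); Bm=cv2.resize(Bm[60:260,156:356],(400,400),interpolation=2)
cv2.imwrite('pics/c5.png',np.hstack([A,Bm]))
E
```

```text
[ 0.5891 -0.25    0.1892] 0.1122939014018052 29.15 [ 0.     0.002  0.005 -0.001 -0.001  0.001]
79 0.04437551084362452 0.07297394299622142
```

View pics/c5.png

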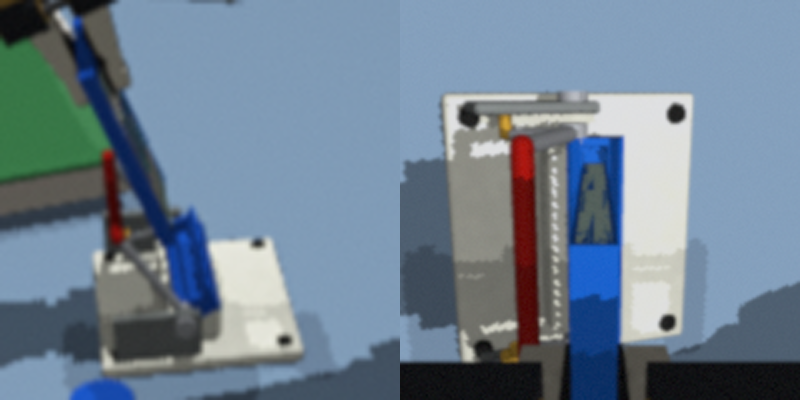

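The crops show the cassette lined up over the groove and parallel to it, in front of the red bar, which is still home. I'll lower it.

Request:
apply_moves(plan="0 0 0.03 0 0 0; 0 0 0.07 0 0 0; 0 0 0.11 0 0 0; 0 0 0.14 0 0 0; 0 0 0.17 0 0 0; 0 0 0.19 0 0 0; 0 0 0.21 0 0 0; 0 0 0.225 0 0 0; 0 0 0.235 0 0 0; 0 0 0.235 0 0 0")

```text
clock: 30.55
tool_pos: [0.5732, -0.245, 0.1442]
tool_rot: [[-0.307, -0.894, -0.325], [-0.952, 0.289, 0.104], [0.0, 0.342, -0.94]]
ft_force: [-0.1, 0.0, -3.7]
finger_gap: 0.116
grip_force: 30.0
```

Request:
apply_moves(plan="0 0 0.006 0 0 0; 0 0 0.012 0 0 0; 0 0 0.018 0 0 0; 0 0 0.024 0 0 0; 0 0 0.03 0 0 0; 0 0 0.034 0 0 0; 0 0 0.034 0 0 0; 0 0 0.034 0 0 0; 0 0 0.034 0 0 0; 0 0 0.034 0 0 0")

```text
clock: 31.8
tool_pos: [0.5711, -0.2442, 0.1379]
tool_rot: [[-0.307, -0.895, -0.325], [-0.952, 0.289, 0.104], [0.0, 0.341, -0.94]]
ft_force: [-0.5, -0.6, -3.3]
finger_gap: 0.111
grip_force: 30.0
```

Request:
apply_moves(plan="0 0 0.003 0 0 0; 0 0 0.006 0 0 0; 0 0 0.009 0 0 0; 0 0 0.012 0 0 0; 0 0 0.012 0 0 0; 0 0 0.012 0 0 0; 0 0 0.012 0 0 0; 0 0 0.012 0 0 0; 0 0 0.012 0 0 0; 0 0 0.012 0 0 0")

```text
clock: 33.05
tool_pos: [0.5708, -0.2444, 0.1371]
tool_rot: [[-0.306, -0.895, -0.324], [-0.952, 0.289, 0.103], [0.001, 0.34, -0.941]]
ft_force: [0.9, -0.3, 6.4]
finger_gap: 0.116
grip_force: 30.0
```

```bash
python3 - <<'E'
from h import *
np.set_printoptions(suppress=True,precision=4)
o=get_obs();print(o['ft_force'],rel(*place(0)))
for k in (22,24,26,28): print(k,rel(*place(-.001,k)))
E
```

```text
[ 0.9049 -0.3346  6.4382] [-0.002  0.001 -0.003 -0.001 -0.001  0.001]
22 [-0.002 -0.017  0.002 -0.019 -0.001  0.001]
24 [-0.002 -0.035  0.003 -0.036 -0.001  0.001]
26 [-0.002 -0.053  0.005 -0.054 -0.001  0.001]
28 [-0.002 -0.071  0.007 -0.071 -0.001  0.001]
```

Contact with the floor: the force rose by about 10 N. I'll lean it back to 27° and check the force.

Request:
apply_moves(plan="0 -0.01 -0.002 -0.01 0 0; 0 -0.018 -0.001 -0.018 0 0; 0 -0.026 0 -0.026 0 0; 0 -0.035 0.001 -0.035 0 0; 0 -0.044 0.002 -0.044 0 0; 0 -0.053 0.003 -0.053 0 0; 0 -0.058 0.004 -0.058 0 0; 0 -0.058 0.004 -0.058 0 0; 0 -0.058 0.004 -0.058 0 0; 0 -0.058 0.004 -0.058 0 0")

```text
clock: 34.3
tool_pos: [0.5814, -0.2479, 0.1327]
tool_rot: [[-0.306, -0.852, -0.425], [-0.952, 0.274, 0.136], [0.001, 0.447, -0.895]]
ft_force: [2.2, -0.8, 12.0]
finger_gap: 0.113
grip_force: 30.0
```

Request:
apply_moves(plan="0 0 0 0 0 0; 0 0 0 0 0 0; 0 0 0 0 0 0; 0 0 0 0 0 0; 0 0 0 0 0 0; 0 0 0 0 0 0; 0 0 0 0 0 0; 0 0 0 0 0 0; 0 0 0 0 0 0; 0 0 0 0 0 0", claw=0.45)

```text
clock: 35.55
tool_pos: [0.5804, -0.2472, 0.131]
tool_rot: [[-0.307, -0.851, -0.426], [-0.952, 0.275, 0.137], [0.0, 0.448, -0.894]]
ft_force: [0.5, -0.1, -1.6]
finger_gap: 0.453
grip_force: 0.3
```

Request:
apply_moves(plan="0 0 -0.02 0 0 0; 0 0 -0.05 0 0 0; 0 0 -0.1 0 0 0; 0 0 -0.16 0 0 0; 0 0 -0.24 0 0 0; 0 0 -0.34 0 0 0; 0 0 -0.45 0 0 0; 0 0 -0.55 0 0 0; 0 0 -0.6 0 0 0; 0 0 -0.6 0 0 0")

```text
clock: 36.8
tool_pos: [0.632, -0.2638, 0.2387]
tool_rot: [[-0.307, -0.851, -0.425], [-0.952, 0.275, 0.137], [0.0, 0.447, -0.895]]
ft_force: [0.0, 0.8, -0.2]
finger_gap: 0.452
grip_force: 0.0
```

```bash
python3 - <<'E'
from h import *
np.set_printoptions(suppress=True,precision=4)
a,d=snap('scene','s6'); w,_=snap('wrist','w6')
W,ok=cloud('s6'); h=cv2.cvtColor(a,cv2.COLOR_BGR2HSV); m=(cv2.inRange(h,(0,130,50),(8,255,255))>0)&ok; m[:,:190]=0;m[:,300:]=0;m[200:]=0;m[:60]=0
B=W[m]-H; print(m.sum(),np.median(B@X),np.median(B[:,2]))
W,ok=cloud('w6'); h=cv2.cvtColor(w,cv2.COLOR_BGR2HSV); m=(cv2.inRange(h,(105,130,40),(130,255,255))>0)&ok&(W[...,2]>.12)&(W[...,2]<.2)&(np.linalg.norm(W[...,:2]-H[:2],axis=2)<.13)
B=(W[m]-G); print('top edge x,y,z rel G',np.percentile(B@X,[5,50,95]),np.percentile(B@Y,[2,98]),np.percentile(B[:,2],[5,50,95]))
for l in (29,31,33): b=np.radians(l); print(l,.14*np.sin(b),.14*np.cos(b))
A=cv2.resize(a[70:190,170:290],(400,400),interpolation=2); Bm=cv2.resize(w[60:260,156:356],(400,400),interpolation=2)
cv2.imwrite('pics/c6.png',np.hstack([A,Bm]))
E
```

```text
18 0.04528851930239442 0.07113233851821935
top edge x,y,z rel G [0.0578 0.0755 0.0805] [-0.0507  0.047 ] [0.0984 0.1177 0.1208]
29 0.06787334683448719 0.12244675899951542
31 0.07210533048740758 0.12000342209829575
33 0.0762494649021038 0.11741387951235938
```

View pics/c6.png

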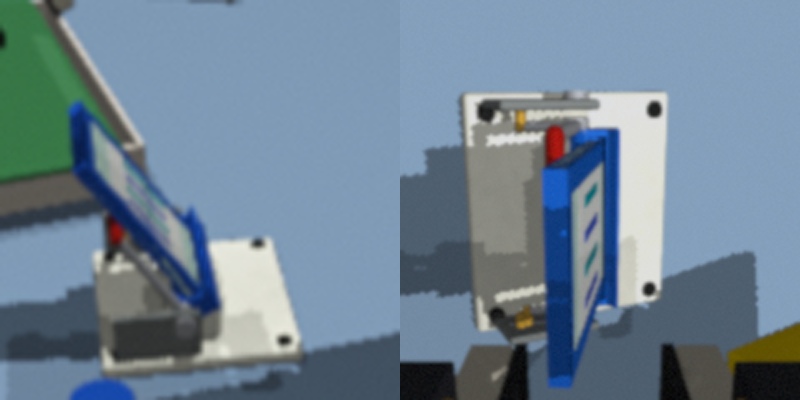

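The crops show the cassette seated in the groove and leaning on the bar at about 33° from vertical, which is 0.22 rad from the groove's own lean. The brace is home and the gripper is clear, so I'll hand in.

```bash
python3 -c "
from rig import *
print(finish_job())"
```

```text
the job is handed in; nothing more can be done
None
```

I handed the job in at about 37 s of the 69 s allowed. The brace snapped into its detent at about 1.85 rad, and the blue-edged cassette is down in the groove leaning on the bar with the gripper clear. I saw no contact with the spare cassette, bottle or tip box, though I did not re-measure their positions, and `finish_job()` returned no verdict.

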